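# Re-index the back stop of a junction box fixture and hold its pin home

### The arm

A 6-joint arm with a two-finger parallel gripper is mounted at the origin on the work surface; the furniture and walls round the work are solid. World frame = base frame: x ahead of the robot, y to its left, z up, the work surface at z = 0. Lengths are in mm, angles in rad, forces in N, time in s.
With the tool pointing down it reaches from about 400 to 925 mm from the base axis. Payload 12.5 kg.
Tool frame: the origin (TCP) lies between the finger pads, 19 mm behind the fingertips; this is the grasp point; z points along the fingers, y is the line along which they close (so a half turn about z gives the same grasp; the last joint's range is limited). The gripper opens to 95 mm and grips with 3 to 60 N. Pads are 20 mm wide; open, the fingers measure 119 mm over their backs; the gripper's body (75 mm by 180 mm) begins 59 mm behind the grasp point.
Start: joints at [-1.337, 0.491, 1.559, -0, 1.092, -0.106], TCP at [208.335, -589.272, 233.461] pointing down, gripper open.
Joint ranges: [-3.1, 3.1], [-0.84, 2.19], [0.05, 2.79], [-1.13, 4.28], [0.06, 2.93], [-2.69, 2.69]. Speed limits (rad/s): [2.22, 2.22, 2.79, 3.14, 3.14, 3.14].

### API

Orientations are given as [roll, pitch, yaw] about the fixed x, y, z axes, in that order (R = Rz(yaw) Ry(pitch) Rx(roll)).
In Python, from cell import state, imaging, env, spot_in, mark_of gives the robot as it stands. The module is installed in compiled form; this text tells all that it offers.
- The arm moves only by the tool step_arm, never from a script. Its argument "increments" is a list of rows, each an object with "slide": the shift along the tool's x, y, z in m, a list of three; "roll": the turn about the tool's z in rad. A call has 1 to 5 rows; each row is the pose to reach, as a shift and turn from the pose commanded when the call began, along the tool's axes at that moment; what a row does not reach only later rows make up. A row lasts 1/8 s, in which the tool goes at most 62.5 mm and 10.7 degrees, less where a joint would pass 70% of its speed; a pose out of reach is approached as far as the arm can. A call with a gripper value outside its range is refused whole. "fingers" is the opening, from 0 (shut) to 1 (fully open), set as the call begins (left out, the last holds). The fingers move at their own pace and stop on an object; the grip force is fixed at half the most. Time passes only in rows, so rows that repeat a pose let the fingers close. It gives the time, the measured TCP pose, the force, the opening and the grip force at its end, in the units of the state.
- state(): the state, without advancing time (a new reading comes with each control period).
- imaging.read_camera(name): name is "scene" or "top" or "wrist"; returns a dict with "color" (400x640x3 uint8, red, green, blue), "z_map" (400x640 float32, mm along the optical axis (not along the pixel's ray), 0 where there is no reading), "intrinsics" (3x3 intrinsics, pixels), "camera_from_world" (4x4, takes a point from world to camera coordinates). Camera axes: x right, y up, looking along -z (the intrinsics and any distortion apply to the point x, -y, -z); pixel columns grow to the right and rows downward; lengths in mm; the calibration is good to about 2 mm. A picture is of the moment at which its call begins.
- env.job_done(): hands the job in; it is judged then, once.
Trained networks look in the newest picture that a camera, given by its name, has taken for a name from the list of things; names that differ only in an ending like _2 or _b are one class to them, and where a whole thing is asked for, a point or a joint stands for the part that bears it (a point fixed in the world has none). Each returns a list of dicts, best first, with "confidence" (0 to 1); they miss things now and then, are a little off and sometimes report something else, mostly with a low value. They report only what shows in the picture. A call takes as long as a camera call.
- spot_in(camera, target): "bbox" ([left, top, right, bottom] in pixels, round what is visible of it).
- mark_of(camera, target): "uv" ([column, row] in pixels: a listed point, or the origin of a listed thing).
The state is a dict: "t": time; "joints": joint angles; "qvel": joint speeds; "tau": joint torques, N m; "eef_pos": TCP position; "tcp_rot": TCP orientation; "ft_force": force on the tool from outside, world axes, zero at the start; "moment": the same for the moment, N m; "opening": opening from 0.0 (shut) to 1.0 (fully open); "grip_force": force on a finger pad.
Only numpy, scipy, OpenCV 4.12 (cv2) and the standard library are available. Lean on these libraries where they do the work, as an engineer would, in place of code of your own. Each camera call takes 0.05 s, during which the arm holds its last target. There are 200 camera calls.

### The job

The back stop of this box fixture is set one hole too wide for the junction box. Throw the cam lever up as far as it goes to unclamp the sliding tube section, then pull the knob up to draw the index pin, slide the section one hole towards the box so that its jaw shoves the box up to the end stop, and let the pin go fully down into that hole. Finish still gripping the knob and holding the pin home, the lever left up, because I will swing the lever shut while you hold it; keep the loose parts around where they are and the box flat in its nest.

Things in the scene. Friction and masses are not known exactly. Their poses are not given: they have to be found in the camera images.
- stop_fixture: Fixture bolted to the bench: T-shaped aluminium base 12 mm thick: a 214 mm wide nest for the box and a 90 mm wide arm with a square rail (30 mm wide, top 50 mm above the bench, index holes every 30 mm). Origin on the bench right below the pin's first hole. z up; rail along y: nest and box at -y, lever end at +y; x across the rail. The nest's end stop has its face at y = -236.5 mm.
- jaw_face (a point): Middle of the rubber face of the jaw (110 mm wide, top 74 mm above the bench) on the box end of the sliding tube section. The section is grey, 42 mm wide, 150 mm long, top 56 mm above the bench; the knob stands on it 66 mm behind (+y of) this face, the lever's hinge 149 mm behind it.
- work_box: Open junction box in the nest, 186 (across the rail) x 139 (along it) x 81 mm, 0.35 to 0.7 kg, loose on the 12 mm base between low side guides. Origin: centre of its underside. Starts 9 to 24 mm from the end stop; touching it, its origin is at y = -167.5 mm in the fixture's frame. With the section one hole on, 2 to 5 mm of room is left for it.
- knob: Black round plunger knob with a fluted rim 31 mm in diameter, 88 to 109 mm above the bench when the pin is home, narrower below. Origin on the knob's axis at bench height when the pin is home.
- knob_grip (a point): Point on the knob's axis at half height of its rim, 98 mm above the bench when the pin is home, 42 mm above the section's top. Take the knob here from above, fingers across the rail.
- plunger (a joint): Height (m) of knob and pin above home: 0 = fully down, pin 10 mm deep in the rail; clear of the rail from about 0.010; 0.016 = end of travel. A spring pushes down, 4 N at home to 7 N raised, so it drops back if let go. The 9 mm round-nosed pin enters an 11 mm hole from up to 3 mm off with a light push; between holes it rests on the rail.
- stop_sleeve (a joint): Travel (m) of the tube section towards the box (the fixture's -y): 0 = pin at its first hole, 0.030 = at the next hole, -0.030 = one hole the wrong way; limits -0.033, 0.036. 1 mm of play either way with the pin home. Unclamped, pin drawn, it takes 2 to 8 N, box included; move it by the knob, which rides on it.
- cam_lever (a joint): Angle (rad) of the cam lever: 0 to 0.1 = lying flat along the rail, pointing away from the box, section clamped (slips only above about 30 N); grows as it swings up; lets go at about 1.0; 1.45 = end, standing upright. Takes 2 to 8 N at its grip; from 1.0 up it stays where it is left.
- lever_hinge (a point): Middle of the lever's hinge axle, 70 mm above the bench; the axle runs along the fixture's x. It rides on the tube section, 83 mm behind (+y of) the knob's axis.
- lever_grip (a point): Middle of the lever's black grip: 17 mm wide across the rail, 12 mm thick, 56 mm long. Lever down: 84 mm behind (+y of) the hinge and 18.5 mm above it, 38 mm above the rail's top, nothing beside it. It swings up in an arc of 86 mm radius about the hinge and ends above the hinge.
- gland: bystander: white cable gland lying on a hexagon flat, 56 x 46 x 40 mm, on the bench on the robot's side of the rail. Origin: centre of its underside
- lock_ring: bystander: flat white hexagonal lock nut ring, 64 x 73 x 10 mm, on the bench on the robot's side of the rail. Origin: centre of its underside
- red_driver: bystander: screwdriver 199 mm long, lying beside the rail on the far side. Origin: centre of its underside
- dome_a: bystander: white dome nut, 61 x 69 x 38 mm, standing at the back. Origin: centre of its underside
- dome_b: bystander: white dome nut, 61 x 69 x 38 mm, standing at the back. Origin: centre of its underside
- oil: bystander: small bottle with a pointed cap, 44 mm across, 139 mm tall, standing at the back. Origin: centre of its underside

How it is judged:
By the outcome, as a careful person would: the job done as asked, in the order asked, and still so for the second after the job is handed in, while the arm keeps its last pose, push and grip.
It also fails if it takes over 48 s, if anything falls off the work surface, if the arm or the gripper's body presses on something with over 40 N, if the wrist force passes 120 N, or if a joint passes its speed limit or range.

## Working session

There is one attempt and no reset: what is moved stays moved. The work goes in short steps, Python scripts to look and compute and a tool call to move; the robot and the scene stay as the last step left them, time stands still between calls to the robot, and variables do not carry over. Pictures are saved under pics/ and viewed, at most 10 in all, crops included, and the job is handed in when it is done.

Besides the shell and the picture viewer there is one more tool, called as a command line: name --argument value ..., lists and objects as JSON in quotes. step_arm: Moves the arm, as the interface text tells. Its arguments: {"type":"object","properties":{"increments":{"type":"array"},"fingers":{"type":"number"}},"required":["increments"]}

```bash
mkdir -p pics
cat > h.py <<'E'
import numpy as np, cv2
from cell import state, imaging, env, spot_in, mark_of
def cam(n,save=None):
    d=imaging.read_camera(n)
    if save: cv2.imwrite('pics/'+save,d['color'][:,:,::-1])
    return d
def ray(d,uv):
    K=d['intrinsics'];T=np.linalg.inv(d['camera_from_world'])
    r=np.array([(uv[0]-K[0,2])/K[0,0],-(uv[1]-K[1,2])/K[1,1],-1])
    return T[:3,3],T[:3,:3]@r
def at_z(d,uv,z):
    o,r=ray(d,uv); return o+r*(z-o[2])/r[2]
def at_depth(d,uv):
    u,v=int(round(uv[0])),int(round(uv[1])); p=d['z_map'][max(0,v-1):v+2,max(0,u-1):u+2]; p=p[p>0]
    o,r=ray(d,uv); return o+r*np.median(p) if len(p) else None
E
python3 - <<'E'
from h import *
np.set_printoptions(precision=1,suppress=True)
print(state()['tcp_rot'])
for c in ['top','scene']:
    d=cam(c,c+'1.png')
    for n,z in [('stop_fixture',0),('jaw_face',None),('knob',0),('knob_grip',98),('lever_hinge',70),('lever_grip',88.5),('work_box',12),('oil',0)]:
        for m in mark_of(c,n)[:2]:
            print(c,n,round(m['confidence'],2),np.array(m['uv']),at_z(d,m['uv'],65 if z is None else z))
E
```

```text
[-3.1 -0.   0.3]
top stop_fixture 0.92 [341.2 265. ] [ 407.9 -334.8    0. ]
top jaw_face 0.71 [373.  272.8] [ 391.9 -395.9   65. ]
top knob 0.5 [303.7 258.8] [ 421.1 -251.7    0. ]
top knob 0.46 [343.9 266.7] [ 404.2 -340.8    0. ]
top knob_grip 0.74 [346.3 266.5] [ 404.4 -338.2   98. ]
top lever_hinge 0.9 [304.9 258.5] [ 420.4 -255.4   70. ]
top lever_grip 0.92 [261.1 250. ] [ 436.6 -167.3   88.5]
top lever_grip 0.24 [306.6 257.5] [ 422.  -259.    88.5]
top work_box 0.77 [410.3 276.6] [ 383.4 -484.8   12. ]
top oil 0.57 [250.6 129.1] [ 717.6 -126.5    0. ]
scene work_box 0.96 [441.5 225.5] [ 378.3 -492.1   12. ]
scene oil 0.71 [244.4 213.4] [ 706.8 -114.2    0. ]
```

View pics/top1.png

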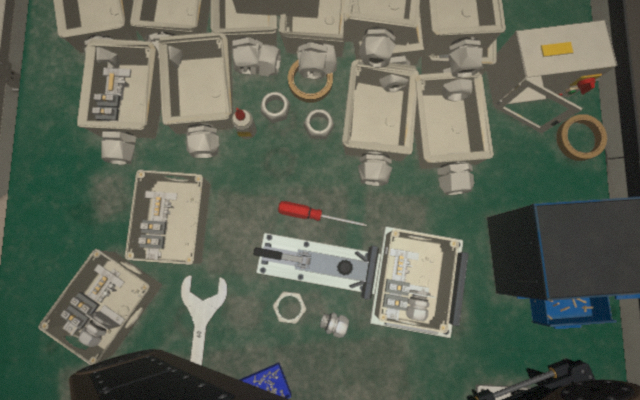

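View pics/scene1.png

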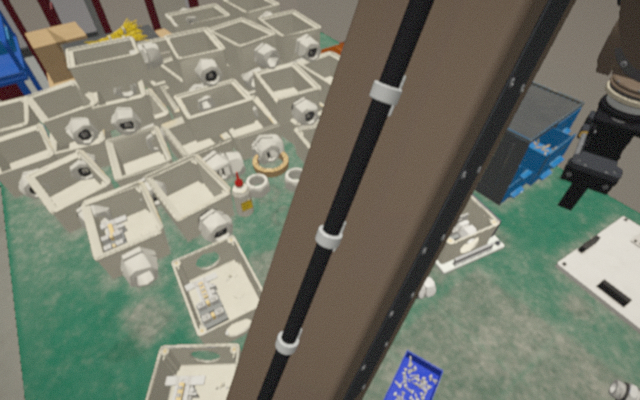

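The top view shows the fixture clearly: knob at about (346,267), hinge at (303,258), lever grip at (265,252) and the box around (418,280). In the scene view the arm hides the fixture.

```bash
cat >> h.py <<'E'
np.set_printoptions(precision=4,suppress=True)
from scipy.spatial.transform import Rotation as Ro
def go(p,yaw=None):
    s=state(); R=Ro.from_euler('xyz',s['tcp_rot']).as_matrix()
    print('eef',s['eef_pos'],'rot',s['tcp_rot'],'slide m',R.T@(np.array(p)-s['eef_pos'])/1000, 'roll', None if yaw is None else -(yaw-s['tcp_rot'][2]))
E
python3 -c "
from h import *
go([430,-200,233],1.385)"
```

```text
eef [ 208.3385 -589.2732  233.481 ] rot [ 3.1415 -0.      0.3398] slide m [ 0.3387 -0.2931  0.0005] roll -1.0452188385482504
```

step_arm --increments '[{"slide": [0.04,-0.035,0],"roll": -0.15},{"slide": [0.08,-0.07,0],"roll": -0.3},{"slide": [0.12,-0.105,0],"roll": -0.45},{"slide": [0.16,-0.14,0],"roll": -0.6},{"slide": [0.2,-0.175,0],"roll": -0.75}]' --fingers 1.0

```text
t: 1.52
eef_pos: [339.2, -356.2, 233.6]
tcp_rot: [3.141, 0.0, 1.094]
ft_force: [0.2, -0.8, -0.3]
opening: 1.002
grip_force: 0.0
```

```bash
python3 -c "
from h import *
go([430,-200,233],1.385)"
```

```text
eef [ 339.1917 -356.1601  233.6168] rot [3.141  0.0003 1.0945] slide m [0.1804 0.0091 0.0006] roll -0.29052543325302627
```

step_arm --increments '[{"slide": [0.045,0.002,0],"roll": -0.08},{"slide": [0.09,0.0045,0],"roll": -0.15},{"slide": [0.135,0.007,0],"roll": -0.22},{"slide": [0.18,0.009,0],"roll": -0.29},{"slide": [0.18,0.009,0],"roll": -0.29}]'

```text
t: 2.15
eef_pos: [430.7, -200.2, 233.6]
tcp_rot: [3.141, 0.0, 1.384]
ft_force: [-1.1, 0.0, -0.0]
opening: 1.002
grip_force: 0.0
```

Run:
```python
from h import *
for c in ['wrist','top']:
    d=cam(c,c+'2.png')
    for n,z in [('stop_fixture',0),('jaw_face',65),('knob_grip',98),('lever_hinge',70),('lever_grip',88.5),('work_box',12)]:
        for m in mark_of(c,n)[:1]:
            print(c,n,round(m['confidence'],2),np.array(m['uv']),at_z(d,m['uv'],z),at_depth(d,m['uv']))
go([436,-168,88.5],1.385)
```

```text
wrist stop_fixture 0.96 [321.2 274.3] [ 401.919 -333.28     0.   ] [ 408.2659 -302.7463   55.6439]
wrist jaw_face 0.85 [321.8 339.4] [ 393.0932 -386.0825   65.    ] [ 393.4842 -384.1248   67.3716]
wrist knob_grip 0.62 [322.  320.2] [ 403.441  -334.3769   98.    ] [ 405.1476 -325.8274  109.5513]
wrist lever_hinge 0.91 [319.  240.1] [ 415.4491 -253.185    70.    ] [ 415.984  -250.8759   75.547 ]
wrist lever_grip 0.82 [322.4 166.7] [ 435.0335 -171.0256   88.5   ] [ 435.2951 -169.8388   95.697 ]
wrist work_box 0.5 [325.  274.4] [ 408.2878 -327.7968   12.    ] [ 412.6861 -303.688    55.6999]
top stop_fixture 0.85 [341.5 265.7] [ 406.3504 -335.448     0.    ] [ 405.9186 -327.8049  109.7324]
top jaw_face 0.63 [372.1 274.6] [ 388.2135 -393.9517   65.    ] [ 388.3453 -392.7899   73.3475]
top knob_grip 0.64 [345.5 270.1] [ 397.3486 -336.5421   98.    ] [ 397.4143 -335.6711  109.0641]
top lever_grip 0.51 [375.  273.8] [ 390.1924 -396.5366   88.5   ] [ 389.9043 -399.5435   67.8789]
top work_box 0.81 [407.6 274.8] [ 387.2488 -478.9897   12.    ] [ 387.3205 -477.9991   16.5001]
eef [ 429.7898 -202.3261  233.4315] rot [3.1415 0.0001 1.3796] slide m [ 0.0349 -0.0004  0.1449] roll -0.005435028147680265
```

View pics/wrist2.png

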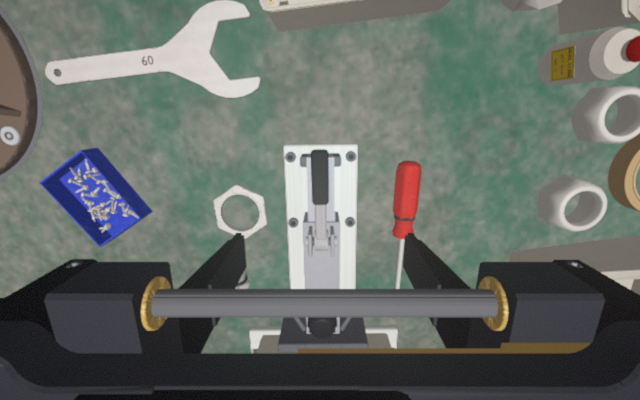

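The wrist view shows the rail running vertically at column 320: lever grip at about (320,177), hinge at (320,238), knob at (322,325). The tool yaw is therefore aligned. The ring, gland and screwdriver are clear of the fingers.

step_arm --increments '[{"slide": [0.015,-0.0005,0.05],"roll": -0.005},{"slide": [0.032,-0.0005,0.1],"roll": -0.005},{"slide": [0.032,-0.0005,0.125],"roll": -0.005},{"slide": [0.032,-0.0005,0.143],"roll": -0.005},{"slide": [0.032,-0.0005,0.143],"roll": -0.005}]' --fingers 0.5

```text
t: 3.48
eef_pos: [435.0, -170.5, 89.6]
tcp_rot: [-3.139, -0.001, 1.385]
ft_force: [0.1, 0.2, 0.4]
opening: 0.534
grip_force: 0.0
```

Run:
```python
from h import *
d=cam('wrist','wrist3.png')
for n,z in [('knob_grip',98),('lever_hinge',70),('lever_grip',88.5)]:
    for m in mark_of('wrist',n)[:1]:
        print(n,round(m['confidence'],2),np.array(m['uv']),at_z(d,m['uv'],z),at_depth(d,m['uv']))
go([435,-171,88.5],1.385)
```

```text
lever_grip 0.69 [320.3 270.1] [ 432.7656 -173.3052   88.5   ] [ 433.5541 -169.6968   95.3041]
eef [ 435.75   -170.9324   91.2543] rot [3.1402 0.0005 1.3847] slide m [-0.0002 -0.0007  0.0028] roll -0.00032204330397167524
```

View pics/wrist3.png

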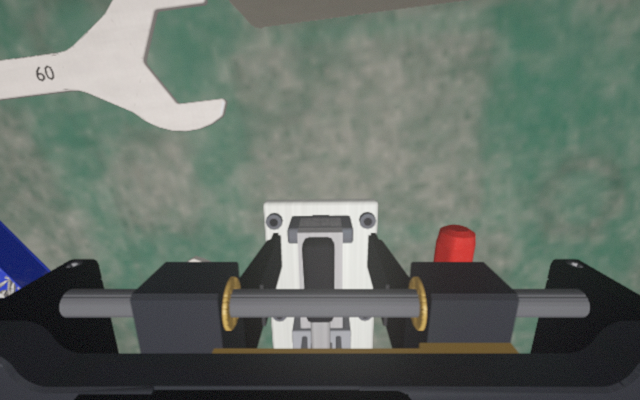

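The lever grip, around (320,265), is centred between the fingers. I'll go 2 mm lower and close.

step_arm --increments '[{"slide": [0,0,0.002]},{"slide": [0,0,0.002]},{"slide": [0,0,0.002]},{"slide": [0,0,0.002]},{"slide": [0,0,0.002]}]' --fingers 0.0

```text
invalid input at $.increments[0]: expected keys slide, roll
```

Run:
```python
from h import *
import numpy as np
s=state();print(s['t'],s['eef_pos'],s['tcp_rot'],s['ft_force'],s['opening'],s['grip_force'])
for a in np.arange(0,1.46,.145):
    p=.216+a; print(round(a,3), 'dx %.4f dz %.4f'%(.086*(np.cos(p)-np.cos(.216)), -.086*(np.sin(p)-np.sin(.216))))
```

```text
3.675 [ 435.75   -170.9324   91.2543] [3.1402 0.0005 1.3847] [-0.2871 -0.0468 -0.1954] 0.5044330976598427 0.0
0.0 dx 0.0000 dz -0.0000
0.145 dx -0.0035 dz -0.0119
0.29 dx -0.0088 dz -0.0233
0.435 dx -0.0156 dz -0.0337
0.58 dx -0.0238 dz -0.0430
0.725 dx -0.0333 dz -0.0511
0.87 dx -0.0439 dz -0.0577
1.015 dx -0.0553 dz -0.0627
1.16 dx -0.0674 dz -0.0659
1.305 dx -0.0797 dz -0.0675
1.45 dx -0.0922 dz -0.0672
```

step_arm --increments '[{"slide": [0,0,0.002],"roll": 0},{"slide": [0,0,0.002],"roll": 0},{"slide": [0,0,0.002],"roll": 0},{"slide": [0,0,0.002],"roll": 0},{"slide": [0,0,0.002],"roll": 0}]' --fingers 0.0

```text
t: 4.3
eef_pos: [432.7, -169.8, 88.1]
tcp_rot: [-3.135, -0.001, 1.386]
ft_force: [-14.0, -1.2, 6.2]
opening: 0.173
grip_force: 30.0
```

step_arm --increments '[{"slide": [0,-0.002,0],"roll": 0},{"slide": [-0.0015,-0.002,-0.006],"roll": 0},{"slide": [-0.0035,-0.002,-0.012],"roll": 0},{"slide": [-0.006,-0.002,-0.0175],"roll": 0},{"slide": [-0.009,-0.002,-0.0235],"roll": 0}]'

```text
t: 4.92
eef_pos: [430.8, -178.7, 111.8]
tcp_rot: [-3.139, -0.001, 1.385]
ft_force: [-4.8, 0.3, -7.6]
opening: 0.175
grip_force: 30.0
```

step_arm --increments '[{"slide": [-0.007,-0.001,-0.0105],"roll": 0},{"slide": [-0.015,-0.001,-0.0195],"roll": 0},{"slide": [-0.0245,-0.001,-0.028],"roll": 0},{"slide": [-0.035,-0.001,-0.0345],"roll": 0},{"slide": [-0.0465,-0.001,-0.0395],"roll": 0}]'

```text
t: 5.55
eef_pos: [422.2, -225.2, 152.4]
tcp_rot: [3.141, -0.0, 1.384]
ft_force: [-1.4, 3.7, -3.4]
opening: 0.177
grip_force: 30.0
```

step_arm --increments '[{"slide": [-0.012,0,-0.0032],"roll": 0},{"slide": [-0.0245,0,-0.0048],"roll": 0},{"slide": [-0.037,0,-0.0045],"roll": 0},{"slide": [-0.039,0,-0.0043],"roll": 0},{"slide": [-0.039,0,-0.0043],"roll": 0}]'

```text
t: 6.18
eef_pos: [415.2, -264.7, 157.2]
tcp_rot: [3.139, 0.002, 1.384]
ft_force: [-5.6, -0.2, 6.7]
opening: 0.135
grip_force: 44.9
```

Run:
```python
from h import *
s=state();print(s['t'],s['eef_pos'],s['ft_force'],s['opening'],s['grip_force'])
d=cam('wrist','wrist4.png')
t=cam('top')
K=t['intrinsics']; c=t['color'][190:350,230:470]
cv2.imwrite('pics/top4.png',cv2.resize(c,None,fx=3,fy=3,interpolation=cv2.INTER_CUBIC)[:,:,::-1])
```

```text
6.175 [ 415.1786 -264.6524  157.2311] [-5.6275 -0.1894  6.7201] 0.13501527066633834 44.87006574869156
```

View pics/wrist4.png

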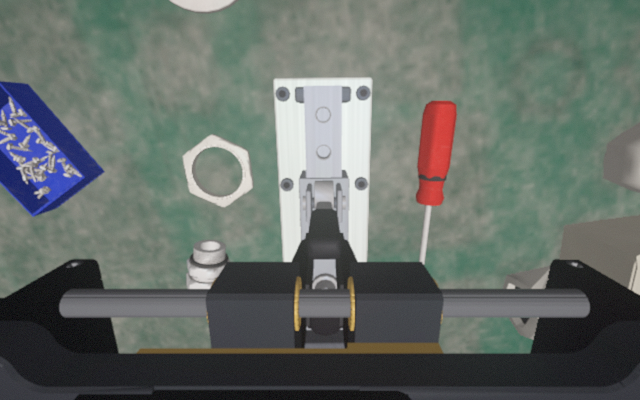

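The wrist view shows the lever standing near upright at about (323,225–260), on the +y side of the pads. They seem to have slid to its edge. I'll open and measure the lever angle.

step_arm --increments '[{"slide": [0,0,0],"roll": 0},{"slide": [0,0,0],"roll": 0},{"slide": [0,0,0],"roll": 0}]' --fingers 0.5

```text
t: 6.65
eef_pos: [415.2, -263.3, 156.0]
tcp_rot: [3.141, 0.0, 1.385]
ft_force: [-0.3, -0.1, -0.4]
opening: 0.396
grip_force: 0.0
```

Run:
```python
from h import *
s=state();print(s['t'],s['eef_pos'],s['ft_force'],s['opening'])
d=cam('wrist','wrist5.png')
for n in ['lever_grip','lever_hinge']:
    for m in mark_of('wrist',n)[:2]: print(n,m,at_depth(d,m['uv']))
f=np.array([.185,.983]);h=np.array([418.5,-252.5])
for v in range(180,300,6):
    p=at_depth(d,(323,v)); 
    if p is not None: print(v,p,'along from hinge',(p[:2]-h)@f, d['color'][v,323])
```

```text
6.65 [ 415.2041 -263.3477  155.9555] [-0.3391 -0.1299 -0.3786] 0.39625651767833914
lever_grip {'uv': [326.2, 239.3], 'confidence': 0.97} [ 420.5902 -242.1887  170.9766]
lever_hinge {'uv': [322.5, 204.0], 'confidence': 0.68} [ 416.8853 -250.3891   82.3607]
180 [ 419.5513 -238.015    54.7396] along from hinge 14.433227196900221 [159 160 165]
186 [ 419.4144 -238.9657   72.5392] along from hinge 13.473337565089547 [158 157 156]
192 [ 418.7106 -242.7252   76.4237] along from hinge 9.64761408401363 [189 186 187]
198 [ 417.9487 -246.7721   78.8535] along from hinge 5.528528509465994 [204 204 210]
204 [ 417.284  -250.3266   82.8183] along from hinge 1.911501170224596 [115 115 115]
210 [ 417.997  -246.9037  108.844 ] along from hinge 5.408113081325985 [ 99 100 100]
216 [ 418.7556 -243.21    132.5421] along from hinge 9.17938778737634 [73 75 74]
222 [ 418.8766 -242.7257  144.4421] along from hinge 9.677805746995155 [68 70 69]
228 [ 419.0248 -242.0866  155.501 ] along from hinge 10.333500249435023 [64 67 66]
234 [ 419.1452 -241.576   165.123 ] along from hinge 10.8576109850901 [67 69 68]
240 [ 419.0909 -241.9469  171.7209] along from hinge 10.483035327311555 [68 70 69]
246 [ 418.6981 -244.0441  173.8249] along from hinge 8.34876990374338 [85 85 86]
252 [ 418.1704 -246.8322  174.3134] along from hinge 5.51048578901475 [82 81 83]
258 [ 417.5712 -249.987   174.0772] along from hinge 2.298485834526161 [66 67 71]
264 [ 405.2125 -313.6002   55.4499] along from hinge -62.519681959843986 [184 186 191]
270 [ 404.1637 -319.1369   56.1344] along from hinge -68.15633160379457 [182 184 190]
276 [ 403.2368 -324.0463   58.0153] along from hinge -73.15368860142681 [110 109 109]
282 [ 402.7117 -326.884    63.4292] along from hinge -76.04028233688284 [142 138 142]
288 [ 402.6231 -327.4646   72.2558] along from hinge -76.62746737284286 [96 95 96]
294 [ 420.7261 -234.0723  229.5613] along from hinge 18.526309069219902 [ 96  97 100]
```

View pics/wrist5.png

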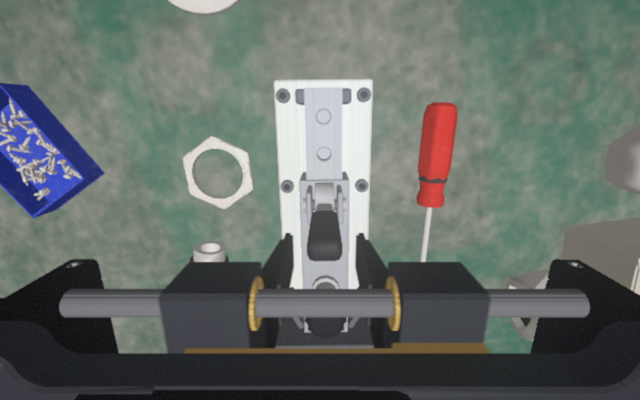

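The wrist view shows the lever grip at (323,215–258), not fully upright. Its angle works out at about 1.3 rad. I'll slide the open fingers back past it, close them, and push it to the stop from behind.

step_arm --increments '[{"slide": [0.015,0,0],"roll": 0},{"slide": [0.03,0,0],"roll": 0},{"slide": [0.045,0,0],"roll": 0},{"slide": [0.045,0,0],"roll": 0}]'

```text
t: 7.3
eef_pos: [423.5, -217.5, 155.8]
tcp_rot: [-3.142, 0.0, 1.387]
ft_force: [-0.6, -0.6, -0.4]
opening: 0.501
grip_force: 0.0
```

step_arm --increments '[{"slide": [0,0,0],"roll": 0},{"slide": [0,0,0],"roll": 0},{"slide": [0,0,0],"roll": 0},{"slide": [0,0,0],"roll": 0}]' --fingers 0.0

```text
t: 7.8
eef_pos: [423.3, -219.0, 155.7]
tcp_rot: [3.142, 0.0, 1.384]
ft_force: [-0.7, 0.2, -0.7]
opening: 0.138
grip_force: 0.0
```

step_arm --increments '[{"slide": [-0.005,0,0],"roll": 0},{"slide": [-0.01,0,0],"roll": 0},{"slide": [-0.015,0,0],"roll": 0},{"slide": [-0.02,0,0],"roll": 0}]'

```text
t: 8.3
eef_pos: [419.5, -238.8, 155.7]
tcp_rot: [3.142, 0.0, 1.385]
ft_force: [0.8, 1.8, 1.3]
opening: 0.001
grip_force: 0.5
```

step_arm --increments '[{"slide": [-0.003,0,0],"roll": 0},{"slide": [-0.006,0,0],"roll": 0},{"slide": [-0.008,0,0],"roll": 0}]'

```text
t: 8.68
eef_pos: [418.2, -245.1, 155.7]
tcp_rot: [-3.141, -0.003, 1.384]
ft_force: [6.8, 15.8, 5.2]
opening: 0.004
grip_force: 9.2
```

The lever is against its stop: 17 N with the TCP where it should be for 1.45 rad. I'll back off, open, and slide astride the lever to above the knob.

step_arm --increments '[{"slide": [0.01,0,0],"roll": 0},{"slide": [0.025,0,0],"roll": 0},{"slide": [0.025,0,0],"roll": 0},{"slide": [0.025,0,0],"roll": 0}]' --fingers 0.55

```text
t: 9.18
eef_pos: [422.9, -221.7, 155.8]
tcp_rot: [3.141, 0.0, 1.385]
ft_force: [-0.2, 0.3, -0.4]
opening: 0.367
grip_force: 0.0
```

Run:
```python
from h import *
s=state();print(s['t'],s['eef_pos'],s['ft_force'],s['opening'])
d=cam('wrist')
f=np.array([.185,.983]);h=np.array([418.5,-252.5])
for n in ['lever_grip','lever_hinge']:
    for m in mark_of('wrist',n)[:1]: print(n,m,at_depth(d,m['uv']))
for v in range(216,310,6):
    p=at_depth(d,(323,v)); 
    if p is not None: print(v,p,'along from hinge',(p[:2]-h)@f)
```

```text
9.175 [ 422.8758 -221.7171  155.8014] [-0.1502  0.3043 -0.3788] 0.36749258499979004
lever_grip {'uv': [326.7, 328.6], 'confidence': 0.81} [ 417.9501 -257.8883  160.571 ]
lever_hinge {'uv': [323.4, 252.3], 'confidence': 0.63} [ 417.6156 -248.923    80.5573]
216 [ 420.971  -228.9318   49.928 ] along from hinge 23.62467245909253
222 [ 419.9508 -234.3381   50.1482] along from hinge 18.121527546734505
228 [ 419.1812 -238.474    53.901 ] along from hinge 13.913623639499132
234 [ 419.305  -238.0622   68.8631] along from hinge 14.341261161390804
240 [ 418.8674 -240.4897   75.6251] along from hinge 11.87409037917865
246 [ 418.1861 -244.1528   79.0432] along from hinge 8.14721871919198
252 [ 417.3436 -248.6376   80.4897] along from hinge 3.582849549218228
258 [ 416.5478 -252.8829   82.4187] along from hinge -0.7375871280741374
264 [ 416.4532 -253.5292   91.3516] along from hinge -1.390395561445395
270 [ 416.4748 -253.5683  100.7555] along from hinge -1.4247870299964054
276 [ 416.3627 -254.2837  108.255 ] along from hinge -2.148748956625298
282 [ 416.3619 -254.4181  116.237 ] along from hinge -2.2810828131625343
288 [ 416.5014 -253.8201  124.8846] along from hinge -1.6674252272841965
294 [ 428.4715 -192.1434  229.8619] along from hinge 61.17524421038906
300 [ 428.3234 -192.955   231.5555] along from hinge 60.3500594740023
306 [ 427.9967 -194.6891  231.8031] along from hinge 58.58499994656455
```

step_arm --increments '[{"slide": [-0.005,0,0],"roll": 0},{"slide": [-0.02,0,0],"roll": 0},{"slide": [-0.045,0,0],"roll": 0},{"slide": [-0.06,0,0],"roll": 0},{"slide": [-0.06,0,0],"roll": 0}]'

```text
t: 9.95
eef_pos: [411.3, -281.8, 155.6]
tcp_rot: [-3.142, 0.0, 1.383]
ft_force: [0.2, -0.0, 0.1]
opening: 0.549
grip_force: 0.0
```

Run:
```python
from h import *
d=cam('wrist','wrist6.png');t=cam('top','top6.png')
for n,z in [('knob',0),('knob_grip',98),('jaw_face',65),('lever_grip',155)]:
  for c,i in [('wrist',d),('top',t)]:
    for m in mark_of(c,n)[:1]: print(c,n,m,at_z(i,m['uv'],z),at_depth(i,m['uv']))
    for m in spot_in(c,n)[:1]: print('  box',m)
go([403,-336,98],1.385)
```

```text
box {'bbox': [307.6, 273.8, 340.1, 289.9], 'confidence': 0.95}
wrist knob_grip {'uv': [322.9, 298.1], 'confidence': 0.65} [ 399.9153 -338.6461   98.    ] [ 416.8022 -253.0193  230.4652]
  box {'bbox': [308.3, 272.7, 345.5, 290.4], 'confidence': 0.85}
wrist jaw_face {'uv': [326.1, 324.3], 'confidence': 0.98} [ 393.4094 -387.6293   65.    ] [ 393.6366 -386.3674   66.6586]
  box {'bbox': [264.2, 154.9, 389.4, 341.3], 'confidence': 0.7}
  box {'bbox': [365.1, 245.7, 383.2, 297.7], 'confidence': 0.68}
wrist lever_grip {'uv': [326.5, 233.1], 'confidence': 0.94} [ 416.4079 -263.7031  155.    ] [ 417.201  -259.0008  166.8964]
  box {'bbox': [310.4, 162.3, 343.5, 260.6], 'confidence': 0.98}
eef [ 411.6838 -280.7418  155.7548] rot [3.1415 0.0001 1.3848] slide m [-0.0559  0.0017  0.0578] roll -0.0002471625980238201
```

View pics/wrist6.png

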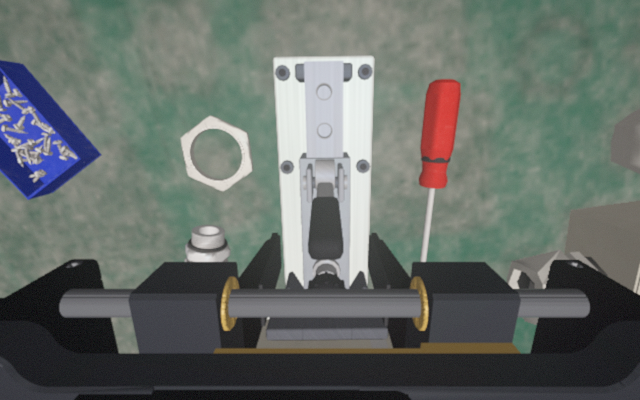

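The wrist view shows the lever upright at (326,235), the knob at about (323,285) between the fingers, and the jaw at row 325. I'll move over the knob and descend.

step_arm --increments '[{"slide": [-0.03,0.0015,0],"roll": 0},{"slide": [-0.0555,0.0015,0.01],"roll": 0},{"slide": [-0.0555,0.0015,0.035],"roll": 0},{"slide": [-0.0555,0.0015,0.0575],"roll": 0},{"slide": [-0.0555,0.0015,0.0575],"roll": 0}]' --fingers 0.7

```text
t: 11.48
eef_pos: [402.4, -335.1, 97.1]
tcp_rot: [-3.139, -0.002, 1.385]
ft_force: [0.2, -1.1, 1.5]
opening: 0.701
grip_force: 0.0
```

Run:
```python
from h import *
s=state();print(s['t'],s['eef_pos'],s['ft_force'],s['opening'])
t=cam('top')
c=t['color'][190:350,230:470]
cv2.imwrite('pics/top7.png',cv2.resize(c,None,fx=3,fy=3,interpolation=cv2.INTER_CUBIC)[:,:,::-1])
```

```text
11.475 [ 402.3647 -335.121    97.1294] [ 0.1743 -1.1064  1.5491] 0.7011790875767252
```

View pics/top7.png

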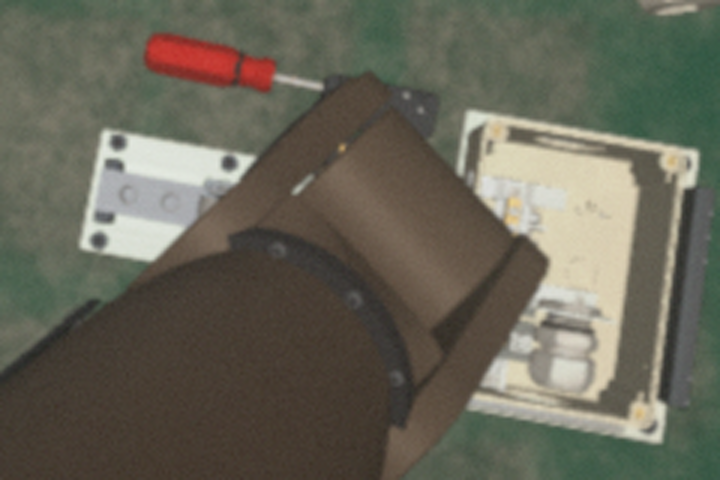

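The enlarged top view shows the arm covering the knob, with the box flat in its nest on the right and the end stop at (690,300). I'll close on the knob.

step_arm --increments '[{"slide": [0,0,0],"roll": 0},{"slide": [0,0,0],"roll": 0},{"slide": [0,0,0],"roll": 0},{"slide": [0,0,0],"roll": 0},{"slide": [0,0,0],"roll": 0}]' --fingers 0.0

```text
t: 12.15
eef_pos: [402.8, -335.5, 98.5]
tcp_rot: [-3.142, 0.0, 1.385]
ft_force: [-2.5, 0.3, 3.8]
opening: 0.321
grip_force: 30.0
```

step_arm --increments '[{"slide": [0,0,-0.004],"roll": 0},{"slide": [0,0,-0.008],"roll": 0},{"slide": [0,0,-0.012],"roll": 0},{"slide": [0,0,-0.015],"roll": 0},{"slide": [0,0,-0.015],"roll": 0}]'

```text
t: 12.78
eef_pos: [402.7, -335.4, 113.3]
tcp_rot: [-3.141, -0.0, 1.385]
ft_force: [-1.7, -2.1, -7.1]
opening: 0.32
grip_force: 30.0
```

step_arm --increments '[{"slide": [-0.005,0,0],"roll": 0},{"slide": [-0.01,0,0],"roll": 0},{"slide": [-0.015,0,0],"roll": 0},{"slide": [-0.02,0,0],"roll": 0},{"slide": [-0.025,0,0],"roll": 0}]'

```text
t: 13.4
eef_pos: [398.3, -360.0, 113.1]
tcp_rot: [-3.141, -0.001, 1.385]
ft_force: [3.5, 4.7, -7.2]
opening: 0.324
grip_force: 30.0
```

step_arm --increments '[{"slide": [-0.003,0,0],"roll": 0},{"slide": [-0.005,0,0],"roll": 0},{"slide": [-0.005,0,0],"roll": 0},{"slide": [-0.005,0,0],"roll": 0}]'

```text
t: 13.9
eef_pos: [397.4, -365.2, 113.2]
tcp_rot: [3.141, 0.0, 1.385]
ft_force: [1.9, 2.4, -8.4]
opening: 0.321
grip_force: 30.0
```

step_arm --increments '[{"slide": [0,0,0.004],"roll": 0},{"slide": [0,0,0.008],"roll": 0},{"slide": [0,0,0.012],"roll": 0},{"slide": [0,0,0.0145],"roll": 0},{"slide": [0,0,0.0155],"roll": 0}]'

```text
t: 14.52
eef_pos: [397.5, -365.2, 98.4]
tcp_rot: [3.141, 0.001, 1.385]
ft_force: [-1.3, 4.4, 12.4]
opening: 0.321
grip_force: 30.0
```

Run:
```python
from h import *
s=state();print(s['t'],s['eef_pos'],s['ft_force'],s['opening'],s['grip_force'])
w=cam('wrist');t=cam('top')
cv2.imwrite('pics/fin.png',np.vstack([w['color'][:300],cv2.resize(t['color'][190:350,230:470],(640,300))])[:,:,::-1])
for m in mark_of('wrist','lever_grip')[:1]: print(m,at_depth(w,m['uv']))
for m in mark_of('top','work_box')[:1]: print(m,at_z(t,m['uv'],12))
```

```text
14.525 [ 397.4836 -365.1962   98.3599] [-1.3098  4.4472 12.427 ] 0.3214053421485427 30.002018809318542
{'uv': [322.0, 135.8], 'confidence': 0.88} [ 411.0349 -292.1923  174.2952]
{'uv': [416.9, 278.0], 'confidence': 0.83} [ 380.438  -499.1701   12.    ]
```

View pics/fin.png

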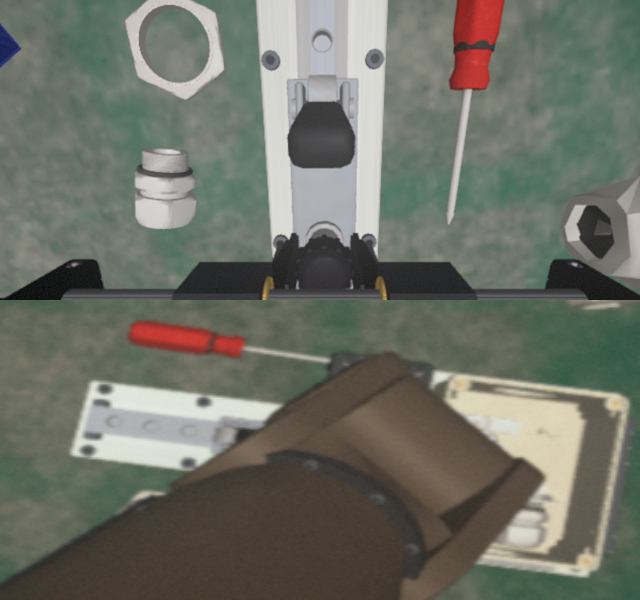

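The final view shows the lever upright at (322,135), the knob gripped at (325,260), the box flat and against the end stop, and the loose parts where they were.

```bash
python3 -c "
from h import *
print(env.job_done())"
```

```text
the job is handed in; nothing more can be done
None
```

The job is handed in at about 14.7 s: the lever is thrown fully up, the section is one hole on with the pin home, the box is flat and up to the end stop by eye, and the arm still grips the knob and presses it down.

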